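# Refill the cellar moisture absorber: zero its days dial, lift the blue tablet with tongs

### The job

Get the refill of the moisture absorber ready: first turn the dial on top of the absorber anticlockwise, fully back to its zero stop. Then take the tongs out of their holder and with them pick the blue tablet off its tray - the robot's fingers must not touch any tablet - and finish still holding it in the tongs, lifted at least 10 cm above where it stood and clear of everything else. Do not disturb the other tablets and the things standing around.

Things in the scene. Friction and masses are not known exactly. Their poses are not given: they have to be found in the camera images.
- absorber: White moisture absorber, a fixed box 170 (x) x 180 (y) x 100 mm high with a blue band and grey vent slots; origin at the centre of its underside, z up. The dial sits at the centre of its top.
- dial (a joint): Days dial on the absorber, rad: 0 = zero stop (a hard stop), grows as it turns clockwise seen from above, up to 2.4; starts between 0.8 and 1.4. It stays where left; about 0.03 N m turns it. A black bar grip 42 mm long, 14 mm wide, standing 30 mm above a 44 mm disc; its white line points to the red tick at zero.
- dial_grip (a point): Point on the dial's vertical axis at the height to grip the bar: 137 mm above the table, 7 mm below the bar's top edge. Turns with the dial; its x axis runs along the bar, its y axis across the 14 mm bar width.
- holder: Fixed blue open-topped box 40 (x) x 112 (y) x 55 mm high, 4 mm walls and floor, in which the tongs stand upright; origin at the centre of its underside.
- tongs: Loose steel tongs 137 mm high, about 80 g, standing upright in the holder, tips down. Origin midway between the tips at their lower end; z up along the tongs, y the direction in which the arms close; arms 16 to 25 mm wide in x. A dark head block (20 x 30 x 12 mm) joins the arms at the top. A spring holds them open; squeezing the red grip plates in y closes both tips alike.
- tongs_grip (a point): Point midway between the two red grip plates (20 wide, 36 mm high), 88 mm above the tips' lower end, 49 mm below the tongs' top: where the fingers squeeze along the tongs' y. Outer width over the plates here: about 55 mm open, 44 mm closed on a tablet. The spring resists with about 5 to 8 N, so at a 51 to 53 mm opening the tongs are carried firmly with the tips still wide.
- tongs_tips (a point): Point midway between the two shallow V-shaped tip cups (25 mm wide, 24 mm high), 12 mm above their lower end. The cups are about 75 mm apart inside when open and close 3.3 mm per mm of squeeze at the grip plates; each stands 5 mm farther out to its back. They may reach a little below the tablet, beside its pedestal.
- tongs_left (a joint): Closing angle of the tongs' +y arm, rad (the other arm moves alike): 0 = fully open (spring stop), 0.13 = closed on a tablet, 0.27 = fully closed.
- tray: Fixed grey tray 110 (x) x 230 (y) x 4 mm with three round pedestals, 32 mm diameter, tops 24 mm above the table, in a row along its y axis at -75, 0 and +75 mm; one tablet stands on each. Origin at the centre of its underside.
- blue_tablet: Blue refill tablet, a disc 46 mm in diameter and 24 mm high, about 50 g; origin at the centre of its underside. On which of the three pedestals it stands varies.
- blue_tablet_center (a point): Centre of the blue tablet.
- white_tablet: White tablet, same size, on the tray: leave it.
- yellow_tablet: Yellow tablet, same size, on the tray: leave it.
- paper_roll: White paper roll, 100 mm diameter, 100 mm high: leave it.
- cleaner: Green bottle, 68 mm diameter, 140 mm high: leave it.
- jar: Glass jar with orange lid, 70 mm diameter, 90 mm high: leave it.
- brush: Hand brush lying at the back, 200 mm long: leave it.
- bulb_box: Small carton with a green band, 60 x 60 x 100 mm: leave it.
There are look-alikes about, which are no part of the job. Of the things that look like the tongs, take the one that is farthest to the robot's left at the start. Leave any pink look-alike of the bulb_box alone.

How it is judged:
On the way, in this order (a step that is already met when the one before it is completed fails the run):
1. the dial is turned back to its zero stop (value of joint dial below 0.06 rad), for 0.2 s.
2. the tongs, held in the fingers, are lifted out of the holder (z of tongs in the frame of holder above 0.05 m and contact force between the fingers and tongs above 0.5 N), for 0.2 s.
At the end, for the whole second after the job is handed in: Dial under 0.08 rad; blue tablet still (under 40 mm/s) in the tongs, tongs in the fingers, its centre over 131 mm above the table (95 mm above its start); tablet and tongs touch no tray, absorber, holder, other tablet or bystander, these last two within 20 mm of their starts (value of joint dial below 0.08 rad and height (world z) of blue_tablet_center above 0.131 m and contact force between each of blue_tablet, the fingers and tongs above 0.5 N and contact force between the fingers and blue_tablet below 0.1 N and linear speed of blue_tablet below 0.04 m/s and contact force between each of blue_tablet, tongs and tray below 0.05 N and contact force between each of blue_tablet, tongs and absorber below 0.05 N and contact force between each of blue_tablet, tongs and holder below 0.05 N and contact force between each of blue_tablet, tongs and white_tablet below 0.05 N and contact force between each of blue_tablet, tongs and yellow_tablet below 0.05 N and contact force between each of blue_tablet, tongs and paper_roll below 0.05 N and contact force between each of blue_tablet, tongs and cleaner below 0.05 N and contact force between each of blue_tablet, tongs and jar below 0.05 N and contact force between each of blue_tablet, tongs and brush below 0.05 N and contact force between each of blue_tablet, tongs and bulb_box below 0.05 N and distance of each of white_tablet, yellow_tablet, paper_roll, cleaner, jar, brush, bulb_box from where it was at the start of the episode below 0.02 m); the arm keeps its last pose, push and grip.
It fails at once if the robot's fingers touch a tablet (contact force between the fingers and blue_tablet above 0.3 N or contact force between the fingers and white_tablet above 0.3 N or contact force between the fingers and yellow_tablet above 0.3 N).
It fails at once if another tablet or a bystander is moved by more than 20 mm (distance of any of white_tablet, yellow_tablet, paper_roll, cleaner, jar, brush, bulb_box from where it was at the start of the episode above 0.02 m).
It also fails if it takes over 58 s, if anything falls off the work surface, if the arm or the gripper's body presses on something with over 40 N, if the wrist force passes 120 N, or if a joint passes its speed limit or range.

### The arm

A 6-joint arm with a two-finger parallel gripper is mounted at the origin on the work surface. World frame = base frame: x ahead of the robot, y to its left, z up, the work surface at z = 0. Lengths are in m, angles in rad, forces in N, time in s.
With the tool pointing down it reaches from about 0.3 to 0.875 m from the base axis. Payload 4.2 kg.
Tool frame: the origin (TCP) lies midway between the tips of the shut fingers; the grasp point (between the pads) lies 19 mm behind it; z points along the fingers, y is the line along which they close (so a half turn about z gives the same grasp; the last joint's range is limited). The gripper opens to 85 mm and grips with 20 to 120 N. Pads are 22 mm wide; open, the fingers measure 114 mm over their backs; the gripper's body (76 mm by 85 mm) begins 54 mm behind the grasp point. The pads swing forward as they close: fully open they stand 13 mm farther back than shut.
Start: joints at [1.16, 0.32, 1.565, -0, 1.257, -0.02], TCP at [0.219, 0.532, 0.231] pointing down, gripper open.
Joint ranges: [-3.11, 3.11], [-0.84, 2.01], [0.21, 2.61], [-1.34, 4.49], [0.05, 2.63], [-2.56, 2.56]. Speed limits (rad/s): [2.57, 2.57, 3.14, 3.14, 3.14, 3.14].

### API

Orientations are given as a unit quaternion [w, x, y, z].
In Python, from bench import sense, optics, ticket, spot_in gives the robot as it stands.
- The arm moves only by the shell command python3 -m handwheel 'ROWS' [FORCE]. ROWS is a JSON object of lists of equal length, an entry for each row: "grip": the closure, from 0 (fully open) to 1 (shut); "xyz": the shift along the tool's x, y, z in units of 40 mm (1.0 is 40 mm), a list of three; "turn": the turn about the tool's z in units of 6 degrees (1.0 is 6 degrees). In form: {"grip": [grip, ...], "xyz": [[dx, dy, dz], ...], "turn": [turn, ...]}. A call has 1 to 12 rows; each row shifts and turns the commanded pose from where the row before left it, along the tool's axes as they then stand; what a row does not reach is not made up. A row lasts 1/10 s, in which the tool goes at most 50 mm and 8.59 degrees, less where a joint would pass 70% of its speed; a pose out of reach is approached as far as the arm can. A call is refused whole if a number of a shift passes 1 or a number of a turn 1, either way. A call with a gripper value outside its range is refused whole. The fingers move at their own pace and stop on an object; FORCE is the grip in N (left out, the last holds). Time passes only in rows, so rows that do not move let the fingers close. It gives the time, the measured TCP pose, the force, the opening and the grip force at its end, in the units of the state.
- sense(): the state, without advancing time (a new reading comes with each control period).
- optics.read_camera(name): name is "scene" or "top" or "wrist"; returns a dict with "pixels" (480x640x3 uint8, red, green, blue), "camera_matrix" (3x3 intrinsics, pixels), "position" and "attitude" of the camera in the world. Camera axes: x right, y down, z forward; pixel columns grow to the right and rows downward; lengths in m; the calibration is good to about 2 mm. A picture is of the moment at which its call begins. There is no depth.
- ticket.finish_job(): hands the job in; it is judged then, once.
Trained networks look in the newest picture that a camera, given by its name, has taken for a name from the list of things; names that differ only in an ending like _2 or _b are one class to them, and where a whole thing is asked for, a point or a joint stands for the part that bears it (a point fixed in the world has none). Each returns a list of dicts, best first, with "score" (0 to 1); they miss things now and then, are a little off and sometimes report something else, mostly with a low value. They report only what shows in the picture. A call takes as long as a camera call. They do not tell look-alikes from the thing itself.
- spot_in(query, camera): "extent" ([left, top, right, bottom] in pixels, round what is visible of it).
The state is a dict: "t": time; "q": joint angles; "dq": joint speeds; "joint_torque": joint torques, N m; "eef_pos": TCP position; "ee_rot": TCP orientation; "ft_force": force on the tool from outside, world axes, zero at the start; "wrist_torque": the same for the moment, N m; "width": finger opening in m; "gripper_force": force on a finger pad.
Only numpy, scipy, OpenCV 4.12 (cv2) and the standard library are available. Lean on these libraries where they do the work, as an engineer would, in place of code of your own. Each camera call takes 0.05 s, during which the arm holds its last target. There are 200 camera calls.

## Working session

There is one attempt and no reset: what is moved stays moved. The work goes in short steps, Python scripts to look and compute and a shell command to move; the robot and the scene stay as the last step left them, time stands still between calls to the robot, and variables do not carry over. Pictures are saved under pics/ and viewed, at most 10 in all, crops included, and the job is handed in when it is done.

```bash
ls; mkdir -p pics; cat > h.py <<'E'
import numpy as np,cv2,json
from bench import sense,optics,ticket,spot_in
from scipy.spatial.transform import Rotation as R
def rot(a):
    a=np.array(a,float)
    return a if a.shape==(3,3) else R.from_quat(a,scalar_first=True).as_matrix()
def cam(n,f=None):
    c=optics.read_camera(n)
    if f: cv2.imwrite('pics/'+f,c['pixels'][:,:,::-1])
    return c
def ray(c,u,v,z):
    K=np.array(c['camera_matrix']);d=rot(c['attitude'])@np.linalg.solve(K,[u,v,1.]);p=np.array(c['position'])
    return p+d*(z-p[2])/d[2]
def proj(c,P):
    x=np.array(c['camera_matrix'])@(rot(c['attitude']).T@(np.array(P)-c['position']));return x[:2]/x[2]
E
python3 - <<'E'
from h import *
s=sense();print(s['eef_pos'],s['ee_rot'],s['t'])
for n in['top','scene']:
    c=cam(n,n+'0.png');print(n,c['position'],np.round(rot(c['attitude']),3).tolist())
    for q in['absorber','dial','holder','tongs','tray','blue_tablet','white_tablet','yellow_tablet','paper_roll','cleaner','jar','brush','bulb_box']:
        print(q,[(round(d['score'],2),[round(e) for e in d['extent']],ray(c,(d['extent'][0]+d['extent'][2])/2,(d['extent'][1]+d['extent'][3])/2,0.05).round(3)[:2].tolist()) for d in spot_in(q,n)[:4]])
E
```

```text
pics
[0.2188337  0.53121986 0.23048367] [-1.78597790e-04  1.94130591e-01  9.80975297e-01 -8.65363113e-04] 0.0
top [ 0.48687747 -0.02379096  1.12916128] [[0.029, -0.995, 0.099], [-0.999, -0.031, -0.022], [0.025, -0.098, -0.995]]
absorber [(0.74, [104, 227, 202, 306], [0.503, 0.359]), (0.36, [390, 282, 411, 288], [0.475, -0.249])]
dial [(0.77, [133, 260, 156, 279], [0.495, 0.379])]
holder [(0.88, [384, 276, 435, 299], [0.471, -0.271]), (0.44, [390, 281, 412, 290], [0.474, -0.25])]
tongs [(0.6, [446, 303, 482, 340], [0.391, -0.407]), (0.52, [382, 275, 435, 301], [0.468, -0.269]), (0.51, [395, 282, 427, 296], [0.467, -0.276]), (0.33, [265, 229, 360, 287], [0.535, -0.029])]
tray [(0.7, [262, 229, 359, 287], [0.535, -0.026])]
blue_tablet [(0.79, [304, 248, 322, 268], [0.536, -0.031]), (0.21, [197, 166, 229, 198], [0.717, 0.224])]
white_tablet [(0.5, [334, 256, 350, 267], [0.529, -0.103])]
yellow_tablet [(0.69, [275, 240, 293, 258], [0.555, 0.042])]
paper_roll [(0.66, [379, 173, 423, 220], [0.697, -0.249])]
cleaner [(0.95, [459, 206, 497, 235], [0.643, -0.443]), (0.34, [251, 151, 281, 182],
[... 925 characters left out ...]
399])]
tray [(0.62, [256, 230, 376, 289], [0.584, -0.043])]
blue_tablet [(0.8, [303, 237, 325, 259], [0.556, -0.031])]
white_tablet [(0.65, [268, 246, 292, 268], [0.543, -0.102]), (0.6, [99, 340, 155, 405], [0.642, -0.435])]
yellow_tablet [(0.8, [338, 226, 358, 252], [0.567, 0.043]), (0.59, [395, 124, 506, 219], [0.505, 0.361])]
paper_roll [(0.92, [220, 311, 284, 389], [0.705, -0.238])]
cleaner []
jar [(0.71, [445, 232, 485, 284], [0.725, 0.218]), (0.34, [155, 249, 220, 294], [0.488, -0.274])]
brush [(0.64, [391, 128, 507, 219], [0.508, 0.355]), (0.59, [320, 302, 373, 387], [0.775, -0.091]), (0.25, [304, 236, 328, 258], [0.556, -0.027])]
bulb_box [(0.6, [402, 260, 456, 325], [0.757, 0.101])]
```

```bash
python3 - <<'E'
import cv2,numpy as np
a=cv2.imread('pics/top0.png');b=cv2.imread('pics/scene0.png')
cv2.imwrite('pics/a1.png',np.vstack([cv2.resize(a[130:350,90:510],(800,419)),np.zeros((1,800,3),np.uint8)]))
cv2.imwrite('pics/a2.png',cv2.resize(b[110:410,70:510],(800,545)))
E
```

```text
(no output)
```

View pics/a1.png

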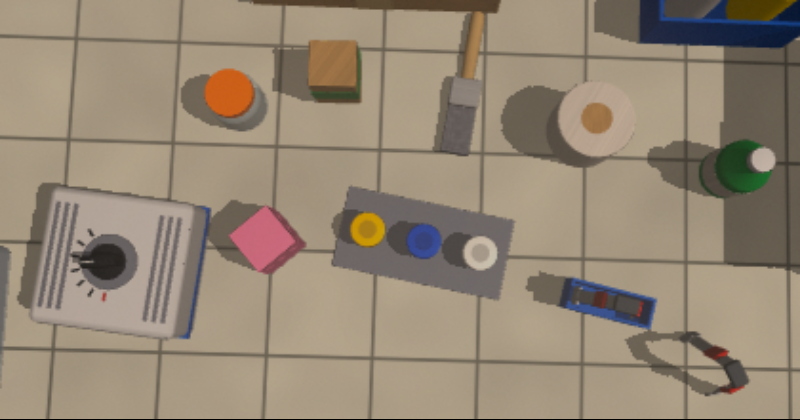

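View pics/a2.png

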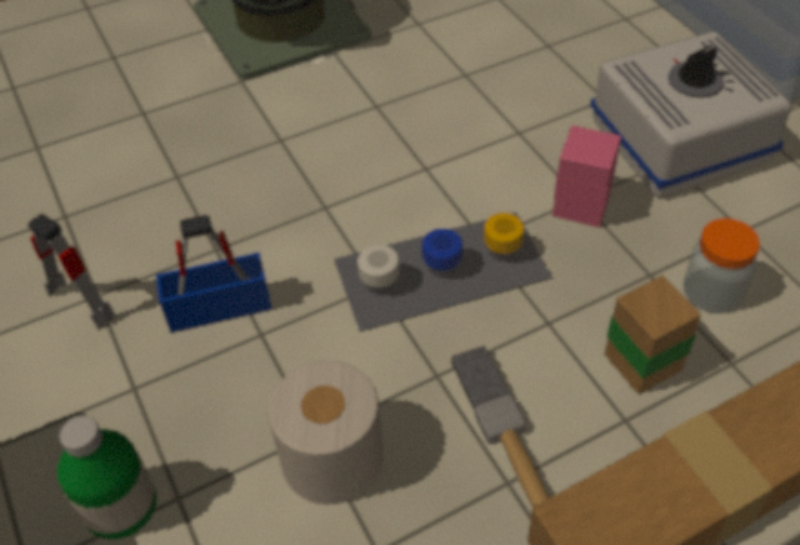

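Top view (crop): two things look like tongs. One stands in the blue holder at full-picture (410,288), y≈-0.27. The other stands free at (464,321), y≈-0.40. The holder pair is farthest left, and the crop confirms it. The dial is at (145,267): its pointer faces +y, the red tick -x. The pink box at (230,258) is the look-alike to avoid.

```bash
cat >> h.py <<'E'
def need(P,yaw_y=None,yy=None):
    """rows needed: shift in tool axes (units) to bring TCP to P; then turn units to bring tool y to world angle (deg), mod 180"""
    s=sense();M=rot(s['ee_rot']);d=M.T@(np.array(P)-s['eef_pos'])/0.04
    a=np.degrees(np.arctan2(M[1,1],M[0,1]));t=None
    if yaw_y is not None: t=-(((yaw_y-a)+90)%180-90)/6
    print('t',round(s['t'],2),'pos',np.round(s['eef_pos'],4),'ang',round(a,1),'q',np.round(s['q'],2),'shift',d.round(2),'turn',t and round(t,2))
E
python3 - <<'E'
from h import *
c=cam('top')
p=ray(c,145,267.5,.125);print(p,ray(c,144.6,286,.1),ray(c,132,267.5,.14))
need([p[0],p[1],.25])
w=cam('wrist','w0.png');s=sense();print(w['camera_matrix'],(rot(s['ee_rot']).T@(w['position']-s['eef_pos'])).round(3),(rot(s['ee_rot']).T@rot(w['attitude'])).round(2).tolist())
E
```

```text
[0.49910387 0.34968432 0.125     ] [0.45667816 0.35698984 0.1       ] [0.49807136 0.37286944 0.14      ]
t 1.45 pos [0.219  0.5316 0.2313] ang 67.6 q [ 1.16  0.32  1.56  0.    1.26 -0.02] shift [-8.21 -1.54 -0.47] turn None
[[346.53661657   0.         323.87042042]
 [  0.         346.53661657 241.56783839]
 [  0.           0.           1.        ]] [ 0.075  0.    -0.144] [[-0.0, -0.95, -0.3], [1.0, -0.0, -0.0], [0.0, -0.3, 0.95]]
```

```bash
python3 -m handwheel '{"grip":[0,0,0,0,0,0,0,0,0],"xyz":[[-0.9,-0.17,0],[-0.9,-0.17,0],[-0.9,-0.17,0],[-0.9,-0.17,0],[-0.9,-0.17,0],[-0.9,-0.17,0],[-0.9,-0.17,0],[-0.9,-0.17,0],[-0.9,-0.17,0]],"turn":[0,0,0,0,0,0,0,0,0]}' 30 | tail -c 400; python3 -m handwheel '{"grip":[0,0,0,0,0,0,0,0,0,0,0,0],"xyz":[[0,0,0],[0,0,0],[0,0,0],[0,0,0],[0,0,0],[0,0,0],[0,0,0],[0,0,0],[0,0,0],[0,0,0],[0,0,0],[0,0,0]],"turn":[1,1,1,1,1,1,1,1,1,1,1,0]}' | tail -c 400
python3 - <<'E'
from h import *
w=cam('wrist','w1.png');np.savez('w1.npz',**{k:np.array(w[k]) for k in w})
print([(d['score'],d['extent']) for d in spot_in('dial','wrist')])
need([.499,.35,.25])
E
```

```text
t: 2.4
eef_pos: [0.4965, 0.3507, 0.2314]
ee_rot: [0.0, 0.194, 0.981, 0.0]
ft_force: [-0.2, 0.1, -0.4]
width: 0.0853
gripper_force: 0.0
t: 3.6
eef_pos: [0.4953, 0.3517, 0.2313]
ee_rot: [-0.0, 0.697, 0.717, 0.0]
ft_force: [-0.5, -0.4, 0.2]
width: 0.0855
gripper_force: 0.0
[(0.71, [302.9, 204.8, 361.8, 266.1]), (0.44, [480.3, 288.5, 588.3, 378.3])]
t 3.7 pos [0.4953 0.3516 0.2313] ang 1.7 q [0.6  0.37 1.49 0.   1.28 0.57] shift [-0.04  0.09 -0.47] turn None
```

View pics/w1.png

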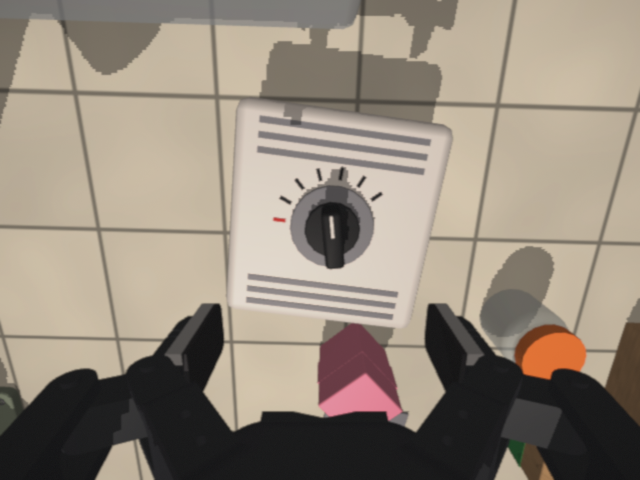

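The wrist view shows the dial disc around (332,228), the bar's end at (335,267), the white line from (332,215) to (333,240) and the red tick at (279,219). The pointer faces +y.

```bash
python3 - <<'E'
from h import *
im=cv2.imread('pics/w1.png');cv2.imwrite('pics/w1c.png',cv2.resize(im[155:285,265:395],(600,600),interpolation=cv2.INTER_CUBIC))
w=dict(np.load('w1.npz'))
for n,u,v,z in[('disc',332,228,.114),('greydisc',332.5,228,.102),('end',335,267,.144),('line0',332,215,.144),('line1',333,240,.144),('tick',279,219,.1)]:print(n,ray(w,u,v,z).round(4))
for n,u,v in[('tl',240,100),('tr',451,128),('br',410,326),('bl',230,306)]:print(n,ray(w,u,v,.097).round(4))
E
```

```text
disc [0.5019 0.3574 0.114 ]
greydisc [0.5026 0.3542 0.102 ]
end [0.504  0.3366 0.144 ]
line0 [0.5006 0.3746 0.144 ]
line1 [0.5019 0.3568 0.144 ]
tick [0.4588 0.3601 0.1   ]
tl [0.4304 0.4497 0.097 ]
tr [0.5905 0.4342 0.097 ]
br [0.5764 0.2625 0.097 ]
bl [0.4138 0.2784 0.097 ]
```

View pics/w1c.png

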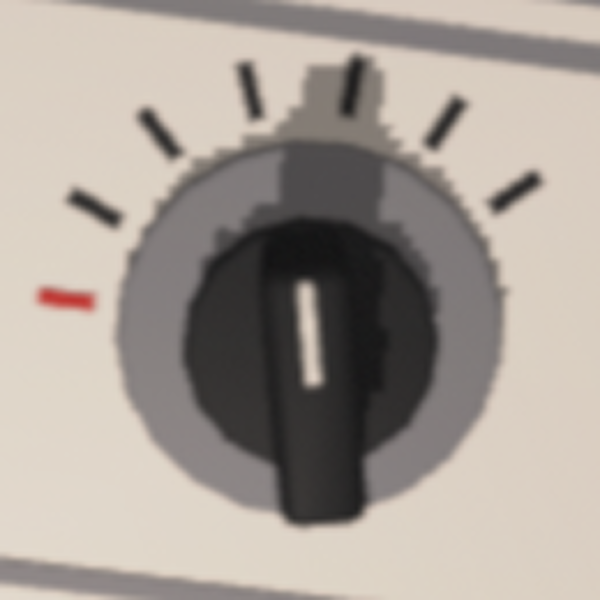

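```bash
python3 -m handwheel '{"grip":[0,0,0,0,0,0,0,1,1,1,1,1],"xyz":[[0.11,0.18,0.5],[0,0,0.5],[0,0,0.5],[0,0,0.5],[0,0,0.5],[0,0,0.3],[0,0,0],[0,0,0],[0,0,0],[0,0,0],[0,0,0],[0,0,0]],"turn":[-0.9,0,0,0,0,0,0,0,0,0,0,0]}' 30
python3 - <<'E'
from h import *
need([.5025,.356,.119],7)
E
```

```text
t: 4.9
eef_pos: [0.5014, 0.3561, 0.1199]
ee_rot: [-0.001, 0.663, 0.749, -0.001]
ft_force: [-4.8, -1.3, 14.6]
width: 0.0135
gripper_force: 34.4
t 4.9 pos [0.5014 0.3561 0.1199] ang 7.0 q [0.6  0.47 1.63 0.   1.05 0.48] shift [-0.01  0.03  0.02] turn -0.0
```

```bash
python3 -m handwheel '{"grip":[1,1,1,1,1,1,1,1,1,1,1,1],"xyz":[[0,0,-0.03],[0,0,0],[0,0,0],[0,0,0],[0,0,0],[0,0,0],[0,0,0],[0,0,0],[0,0,0],[0,0,0],[0,0,0],[0,0,0]],"turn":[-1,-1,-1,-1,-1,-1,-1,-1,-1,-1,-1,-1]}'
python3 -m handwheel '{"grip":[1,1,1,1,1],"xyz":[[0,0,0],[0,0,0],[0,0,0],[0,0,0],[0,0,0]],"turn":[-0.9,-0.4,0,0,0]}'
python3 - <<'E'
from h import *
need([.5025,.356,.119],90);print(sense()['wrist_torque'])
E
```

```text
t: 6.1
eef_pos: [0.5011, 0.3559, 0.1201]
ee_rot: [-0.001, 0.094, 0.996, -0.001]
ft_force: [-2.0, -0.6, -0.4]
width: 0.0136
gripper_force: 31.7
t: 6.6
eef_pos: [0.501, 0.3559, 0.1201]
ee_rot: [-0.002, 0.029, 1.0, -0.0]
ft_force: [-5.4, -1.2, 0.1]
width: 0.0132
gripper_force: 46.9
t 6.6 pos [0.501  0.3559 0.1201] ang 86.7 q [ 0.6   0.47  1.63  0.    1.05 -0.92] shift [-0.04  0.    0.03] turn -0.55
[-0.11454492  0.85649961 -1.2920196 ]
```

```bash
python3 -m handwheel '{"grip":[0,0,0,0,0,0,0,0,0],"xyz":[[0,0,0],[0,0,0],[0,0,0],[0,0,-0.8],[0,0,-0.8],[0,0,-0.9],[0,0,-0.9],[0,0,-0.6],[0,0,0]],"turn":[0,0,0,0,0,0,0,0,0]}'
python3 - <<'E'
from h import *
w=cam('wrist','w2.png')
p=proj(w,[.502,.356,.13]).astype(int);print(p)
im=cv2.imread('pics/w2.png');cv2.imwrite('pics/w2c.png',cv2.resize(im[p[1]-75:p[1]+75,p[0]-75:p[0]+75],(500,500),interpolation=cv2.INTER_CUBIC))
c=cam('top','top1.png')
im=cv2.imread('pics/top1.png');cv2.imwrite('pics/top1c.png',cv2.resize(im[225:345,255:495],(800,400),interpolation=cv2.INTER_CUBIC))
np.savez('top1.npz',**{k:np.array(c[k]) for k in c})
need([.46,-.275,.29])
E
```

```text
t: 7.5
eef_pos: [0.5043, 0.3574, 0.2853]
ee_rot: [0.004, 0.027, 1.0, 0.003]
ft_force: [0.5, 0.8, 0.9]
width: 0.0855
gripper_force: 0.0
[321 218]
t 7.6 pos [0.5025 0.3563 0.2806] ang 86.8 q [ 0.6   0.36  1.38 -0.    1.4  -0.92] shift [  0.19 -15.82  -0.24] turn None
```

View pics/w2c.png

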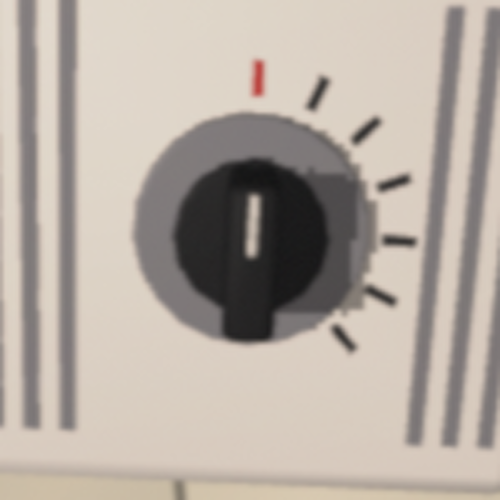

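View pics/top1c.png

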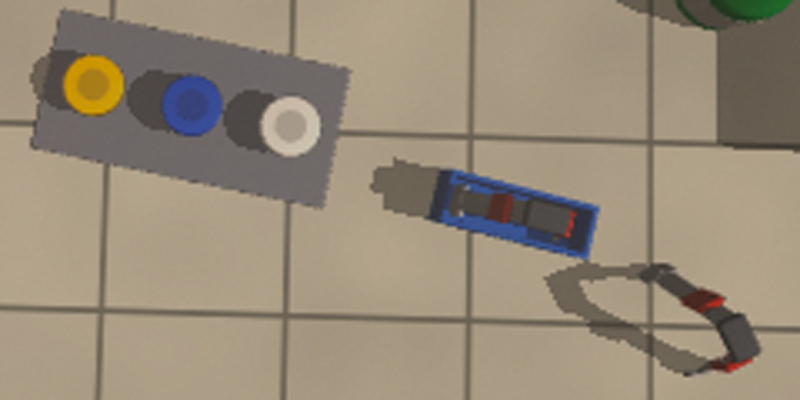

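The dial's white line points at the red tick, so it is at zero. In the top crop, the holder corners are at (440,170), (598,206), (585,258) and (430,220), with the tongs head at (550,220). The blue tablet is the middle one, at (192,105).

```bash
python3 - <<'E'
from h import *
c=dict(np.load('top1.npz'))
f=lambda u,v,z:ray(c,255+u/3.3333,225+v/3.3333,z)[:2].round(4)
for n,z,L in[('holder',.055,[(442,170),(599,206),(586,258),(430,220)]),('tray',.004,[(62,9),(350,69),(325,208),(31,148)])]:
    P=np.array([f(*p,z) for p in L]);print(n,P.tolist(),P.mean(0), 'yaw y', np.degrees(np.arctan2(*(P[0]-P[1]+P[3]-P[2])[::-1])))
print('head',f(550,217,.137));print([ (n,f(*p,.048)) for n,p in dict(y=(93,85),b=(192,105),w=(290,126)).items()])
E
```

```text
holder [[0.4966, -0.2161], [0.4735, -0.3328], [0.4353, -0.3233], [0.4597, -0.2078]] [ 0.466275 -0.27    ] yaw y 78.43879265251887
tray [[0.6128, 0.0724], [0.5731, -0.1525], [0.4653, -0.1353], [0.5047, 0.0919]] [ 0.538975 -0.030875] yaw y 80.07590642441491
head [ 0.4662 -0.2757]
[('y', array([0.5519, 0.0435])), ('b', array([ 0.5393, -0.0304])), ('w', array([ 0.5259, -0.1036]))]
```

```bash
python3 -m handwheel '{"grip":[0,0,0,0,0,0,0,0,0,0,0,0],"xyz":[[0,0,0],[0,0,0],[-0.13,-0.9,0],[-0.13,-0.9,0],[-0.13,-0.9,0],[-0.13,-0.9,0],[-0.13,-0.9,0],[-0.13,-0.9,0],[-0.13,-0.9,0],[-0.13,-0.9,0],[-0.13,-0.9,0],[-0.13,-0.9,0]],"turn":[0.7,0.7,0,0,0,0,0,0,0,0,0,0]}' | head -2
python3 -m handwheel '{"grip":[0,0,0,0,0,0,0,0,0],"xyz":[[-0.13,-0.94,0],[-0.13,-0.94,0],[-0.13,-0.94,0],[-0.13,-0.94,0],[-0.14,-0.94,0],[-0.15,-0.94,0],[-0.15,-0.93,0],[0,0,0],[0,0,0]],"turn":[0,0,0,0,0,0,0,0,0]}' | head -2
python3 - <<'E'
from h import *
w=cam('wrist','w3.png');np.savez('w3.npz',**{k:np.array(w[k]) for k in w})
print([(d['score'],d['extent']) for d in spot_in('holder','wrist')+spot_in('tongs','wrist')])
need([.466,-.272,.075],78.4)
E
```

```text
t: 8.8
eef_pos: [0.4799, -0.0083, 0.2786]
t: 9.7
eef_pos: [0.465, -0.2721, 0.2785]
[(0.71, [271.8, 184.3, 380.9, 230.0]), (0.63, [344.5, 326.3, 435.8, 429.5]), (0.59, [597.7, 331.9, 637.2, 407.3]), (0.97, [286.9, 198.1, 356.6, 245.1]), (0.91, [129.8, 127.3, 231.6, 198.8]), (0.33, [343.7, 328.1, 437.3, 434.8])]
t 9.85 pos [ 0.4656 -0.2708  0.2798] ang 78.5 q [-0.55  0.24  1.56  0.    1.35 -1.92] shift [-0.02 -0.03  5.12] turn 0.01
```

View pics/w3.png

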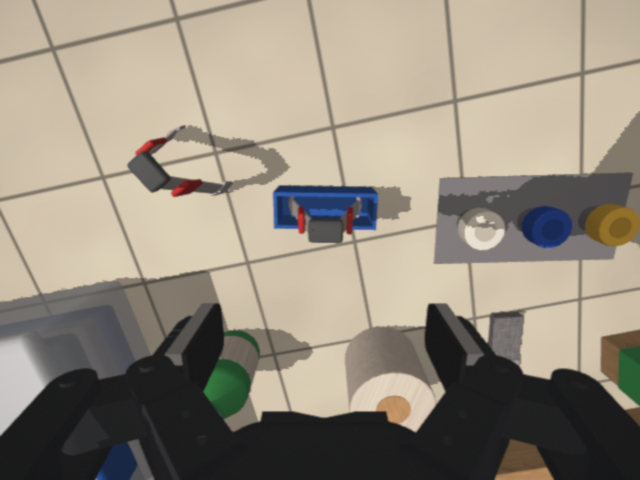

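The wrist view shows the holder at (326,208), level with the image axes. The tongs head is at (326,230) and the red plates at (301,219) and (351,219).

```bash
python3 - <<'E'
from h import *
w=dict(np.load('w3.npz'));r=lambda u,v,z:ray(w,u,v,z)[:2].round(4)
print('head',r(325.5,230,.139),'plates',r(301.5,220,.095),r(351,220,.095),r(326,220,.095))
P=np.array([r(*p,.055) for p in[(273.5,186.5),(376.5,187),(376.5,229),(274.5,229)]]);print(P.tolist(),P.mean(0),np.degrees(np.arctan2(*(P[1]-P[0]+P[2]-P[3])[::-1])))
m=rot(sense()['ee_rot']);print(m.round(3).tolist())
E
```

```text
head [ 0.4674 -0.2711] plates [ 0.4645 -0.294 ] [ 0.4743 -0.247 ] [ 0.4694 -0.2707]
[[0.4319, -0.3194], [0.4546, -0.2128], [0.5001, -0.2201], [0.4772, -0.3298]] [ 0.46595  -0.270525] 78.0953230107613
[[-0.98, 0.2, -0.001], [0.2, 0.98, 0.001], [0.001, 0.001, -1.0]]
```

```bash
python3 -m handwheel '{"grip":[0,0,0,0,0,0,0,0,0,0],"xyz":[[-0.03,0,0.7],[0,0,0.7],[0,0,0.7],[0,0,0.7],[0,0,0.7],[0,0,0.6],[0,0,0.5],[0,0,0.3],[0,0,0.2],[0,0,0]],"turn":[0.05,0,0,0,0,0,0,0,0,0]}'
python3 -m handwheel '{"grip":[0.2,0.3,0.36,0.36,0.36],"xyz":[[0,0,0],[0,0,0],[0,0,0],[0,0,0],[0,0,0]],"turn":[0,0,0,0,0]}' 40
python3 -c "
from h import *
need([.4667,-.2708,.075],78.1)"
```

```text
t: 10.85
eef_pos: [0.4668, -0.2716, 0.076]
ee_rot: [-0.001, 0.103, 0.995, 0.0]
ft_force: [-0.3, -0.8, 0.7]
width: 0.0852
gripper_force: 0.0
t: 11.35
eef_pos: [0.4676, -0.2727, 0.0773]
ee_rot: [0.001, 0.104, 0.995, -0.0]
ft_force: [-0.5, -0.4, 5.4]
width: 0.0548
gripper_force: 5.9
t 11.35 pos [ 0.4676 -0.2727  0.0773] ang 78.1 q [-0.55  0.41  1.86  0.    0.87 -1.91] shift [0.03 0.04 0.06] turn 0.0
```

```bash
python3 -m handwheel '{"grip":[0.38,0.39,0.39,0.39],"xyz":[[0,0,0],[0,0,-0.05],[0,0,0],[0,0,0]],"turn":[0,0,0,0]}'
python3 -m handwheel '{"grip":[0.39,0.39,0.39,0.39,0.39,0.39,0.39,0.39],"xyz":[[0,0,-0.2],[0,0,-0.3],[0,0,-0.4],[0,0,-0.5],[0,0,-0.6],[0,0,-0.6],[0,0,-0.6],[0,0,0]],"turn":[0,0,0,0,0,0,0,0]}'
python3 - <<'E'
from h import *
w=cam('wrist');cv2.imwrite('pics/w4.png',w['pixels'][:,:,::-1])
c=cam('scene');cv2.imwrite('pics/s4.png',c['pixels'][:,:,::-1])
p=proj(c,[.467,-.272,.13]).astype(int);print(p)
s=cv2.resize(c['pixels'][max(p[1]-90,0):p[1]+90,max(p[0]-100,0):p[0]+100,::-1],(400,360))
cv2.imwrite('pics/v4.png',np.hstack([cv2.resize(w['pixels'][:,:,::-1],(400,300)),s[:300]]))
need([.539,-.0308,.2],80)
E
```

```text
t: 11.75
eef_pos: [0.4669, -0.2721, 0.0783]
ee_rot: [-0.0, 0.104, 0.995, 0.0]
ft_force: [0.4, -0.3, 1.4]
width: 0.0524
gripper_force: 4.8
t: 12.55
eef_pos: [0.4687, -0.2733, 0.2107]
ee_rot: [0.004, 0.104, 0.995, -0.002]
ft_force: [0.9, -0.5, -1.0]
width: 0.0522
gripper_force: 4.8
[176 236]
t 12.65 pos [ 0.4669 -0.2722  0.207 ] ang 78.1 q [-0.55  0.28  1.68  0.    1.18 -1.91] shift [-0.52  6.28  0.17] turn -0.32
```

View pics/v4.png

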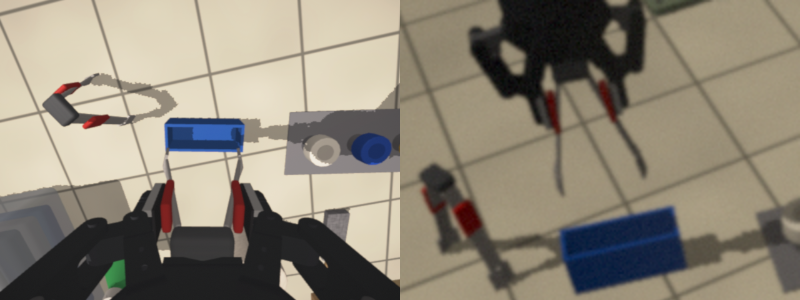

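The tongs are held centrally and are out of the holder. The head is at about (325,389) and the tips lie symmetric about column 324. Next I move above the blue tablet.

```bash
python3 -m handwheel '{"grip":[0.39,0.39,0.39,0.39,0.39,0.39,0.39,0.39,0.39,0.39,0.39,0.39],"xyz":[[0,0,0],[-0.04,0.3,0],[-0.07,0.6,0],[-0.09,0.8,0],[-0.1,0.9,0],[-0.1,0.9,0],[-0.1,0.9,0],[-0.09,0.8,0],[-0.07,0.6,0],[-0.04,0.3,0],[-0.02,0.16,0],[0,0,0]],"turn":[-0.32,0,0,0,0,0,0,0,0,0,0,0]}'
python3 - <<'E'
from h import *
w=cam('wrist','w5.png');np.savez('w5.npz',**{k:np.array(w[k]) for k in w})
print([(d['score'],d['extent']) for d in spot_in('blue_tablet','wrist')+spot_in('white_tablet','wrist')+spot_in('yellow_tablet','wrist')])
s=sense();M=rot(s['ee_rot']);
for q in([0,.033,.0735],[0,-.033,.0735],[0,0,.0735]):print(proj(w,s['eef_pos']+M@q).round(1))
print(proj(w,[.5393,-.0304,.048]),proj(w,[.5393,-.0304,.024]))
need([.539,-.0306,.096],80)
E
```

```text
t: 13.85
eef_pos: [0.5385, -0.0303, 0.206]
ee_rot: [-0.001, 0.087, 0.996, -0.0]
ft_force: [-0.1, 0.3, -1.1]
width: 0.0521
gripper_force: 4.8
[(0.74, [298.8, 195.2, 354.2, 248.0]), (0.61, [219.4, 195.5, 276.8, 246.7]), (0.67, [222.1, 196.0, 274.9, 249.6]), (0.62, [380.4, 195.8, 433.4, 246.0])]
[372.  253.2]
[272.4 253.2]
[322.2 253.2]
[324.14037039 222.84871503] [324.12997274 216.75549887]
t 14.05 pos [ 0.5384 -0.0315  0.2064] ang 79.9 q [-0.08  0.28  1.69 -0.    1.18 -1.48] shift [-0.01  0.03  2.76] turn -0.01
```

View pics/w5.png

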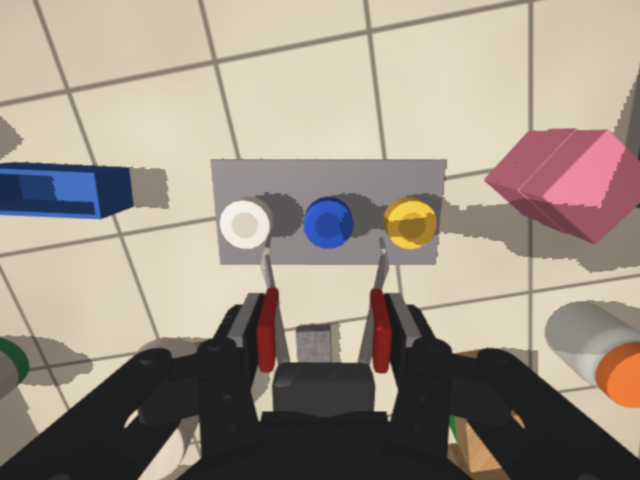

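The blue tablet's top centre is at about (328,222). The tips sit at (266,250) and (384,250), midpoint 325. I'll refine both numerically.

```bash
python3 - <<'E'
from h import *
w=dict(np.load('w5.npz'));im=w['pixels'].astype(int)
s=sense();M=rot(s['ee_rot'])
m=((im[...,2]>im[...,0]*1.8+15)&(im[...,2]>60)).astype(np.uint8);m[:, :290]=0;m[:,370:]=0;m[:190]=0;m[255:]=0
x,y,ww,h=cv2.boundingRect(m);print('blue box',x,y,ww,h)
# model silhouette of the tablet at centre c: fit to bbox
from scipy.optimize import least_squares
t=np.linspace(0,2*np.pi,90)
def box(c):
    P=np.array([proj(w,[c[0]+.023*np.cos(a),c[1]+.023*np.sin(a),z]) for a in t for z in(.024,.048)]);return np.r_[P.min(0),P.max(0)]
r=least_squares(lambda c:box(c)-[x,y,x+ww,y+h],[.539,-.03],diff_step=1e-4);print('tablet',r.x,r.fun.round(1))
print('in tool',(M.T@(np.r_[r.x,.024]-s['eef_pos'])).round(4))
spot=spot_in('tongs','wrist');print([(d['score'],d['extent']) for d in spot])
g=cv2.cvtColor(w['pixels'],cv2.COLOR_RGB2GRAY)
for v in(238,242,246,250,254,258,262,266,272): print(v,g[v,252:282:2],g[v,370:400:2])
for q in(.0735,.0735-.024):
    for yy in(.033,.038):print(q,yy,proj(w,s['eef_pos']+M@[0,yy,q]).round(1),proj(w,s['eef_pos']+M@[0.012,-yy,q]).round(1))
E
```

```text
blue box 303 198 50 50
tablet [ 0.54269322 -0.02747399] [-0.6 -2.1  0.6  2.1]
in tool [-0.0036  0.0048  0.1824]
[(0.57, [255.4, 239.7, 387.6, 418.8])]
238 [235 235 235 235 234 234 226 156  88  99 132 139 139 138 139] [138 138 138 139 127 105 104 131 138 137 164 200 202 201 201]
242 [235 235 234 234 226 176 135  96  87 115 138 140 140 140 140] [139 139 138 139 132 103  98 120 137 137 137 151 191 201 202]
246 [231 220 190 158 140 140 126  93  91 125 139 140 139 139 139] [139 138 139 138 135 109  99 103 133 137 137 137 137 138 155]
250 [140 140 140 139 140 140 161 171 164 143 140 139 139 140 140] [138 138 138 138 138 134 161 172 134 137 137 137 137 137 136]
254 [140 140 139 138 139 149 167 144 130 137 139 139 138 139 138] [137 138 138 138 137 128 111 113 115 134 137 136 136 136 136]
258 [140 139 139 139 140 162 152 108  91 125 139 139 139 139 139] [138 138 137 138 134  99  87  92 109 126 136 137 136 137 136]
262 [139 139 138 138 145 171 159 120  93 108 137 138 139 138 139] [138 137 137 137 122  88  89  93 109 120 135 136 136 137 136]
266 [220 220 220 218 193 181 173 133  98 109 202 216 216 216 215] [212 212 212 209 144  87  89  96 110 134 209 214 204 150 142]
272 [221 221 221 221 218 187 167 143 114  92 147 214 216 216 216] [213 214 213 168  90  89  88 100 117 187 215 216 213 172 136]
0.0735 0.033 [372.  253.2] [271.6 235.8]
0.0735 0.038 [379.6 253.2] [264.  235.8]
0.049499999999999995 0.033 [377.4 266.4] [265.7 247.3]
0.049499999999999995 0.038 [385.7 266.4] [257.2 247.2]
```

```bash
python3 -m handwheel '{"grip":[0.39,0.39,0.39,0.39,0.39,0.39,0.39],"xyz":[[-0.03,0.03,0.3],[-0.02,0.03,0.4],[0,0,0.4],[0,0,0.4],[0,0,0.3],[0,0,0.15],[0,0,0]],"turn":[0,0,0,0,0,0,0]}'
python3 - <<'E'
from h import *
w=cam('wrist','w6.png');im=w['pixels'].astype(int);np.savez('w6.npz',**{k:np.array(w[k]) for k in w})
s=sense();M=rot(s['ee_rot'])
m=((im[...,2]>im[...,0]*1.8+15)&(im[...,2]>60)).astype(np.uint8);m[:,:270]=0;m[:,380:]=0;m[:190]=0
n,l,st,_=cv2.connectedComponentsWithStats(m);x,y,ww,h,_=st[1+np.argmax(st[1:,4])];print('blue',x,y,ww,h)
from scipy.optimize import least_squares
t=np.linspace(0,2*np.pi,90)
def box(c):
    P=np.array([proj(w,[c[0]+.023*np.cos(a),c[1]+.023*np.sin(a),z]) for a in t for z in(.024,.048)]);return np.r_[P.min(0),P.max(0)]
r=least_squares(lambda c:box(c)-[x,y,x+ww,y+h],[.539,-.03],diff_step=1e-4);print('tablet',r.x,r.fun.round(1),'tool',(M.T@(np.r_[r.x,.024]-s['eef_pos'])).round(4))
cv2.imwrite('pics/w6c.png',cv2.resize(w['pixels'][190:340,224:424,::-1],(800,600),interpolation=cv2.INTER_CUBIC))
E
```

```text
t: 14.8
eef_pos: [0.5406, -0.0287, 0.1275]
ee_rot: [-0.001, 0.087, 0.996, 0.0]
ft_force: [-0.6, 0.3, -0.5]
width: 0.0518
gripper_force: 4.8
blue 294 214 66 67
tablet [ 0.54255026 -0.02704354] [-0.7 -2.2  0.7  2.4] tool [-0.0012  0.0018  0.1043]
```

View pics/w6c.png

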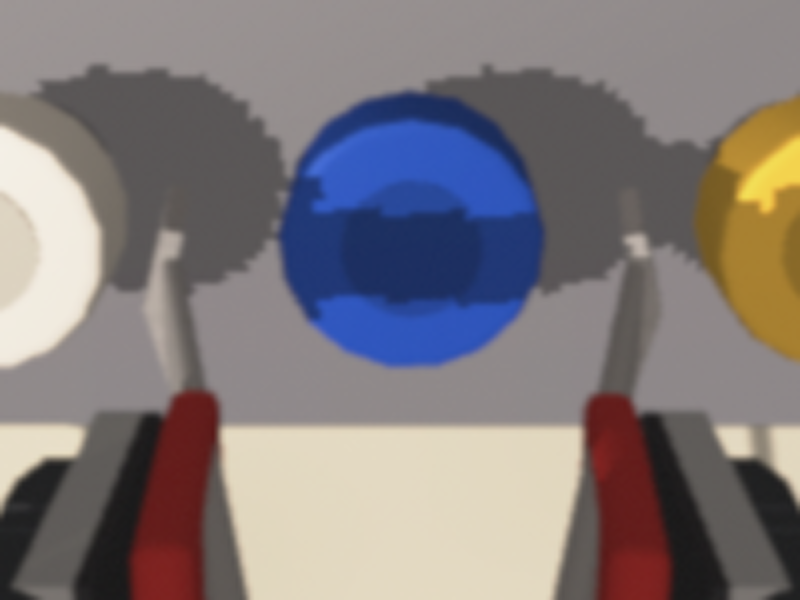

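The tips are symmetric around crop column 404 and the tablet's centre is at 412, so they need about 1.4 mm more along +y. Both gaps are clear of the neighbouring tablets.

```bash
python3 -m handwheel '{"grip":[0.39,0.39,0.39,0.39,0.39,0.42,0.44,0.46,0.48,0.5,0.52,0.52],"xyz":[[0.02,0.035,0.15],[0,0,0.25],[0,0,0.22],[0,0,0.14],[0,0,0],[0,0,0],[0,0,0],[0,0,0],[0,0,0],[0,0,0],[0,0,0],[0,0,0]],"turn":[0,0,0,0,0,0,0,0,0,0,0,0]}' 40
python3 -c "
from h import *
need([.54,-.029,.097],80)"
```

```text
t: 16.05
eef_pos: [0.5408, -0.0271, 0.0985]
ee_rot: [0.0, 0.087, 0.996, 0.0]
ft_force: [-0.2, 0.5, 2.6]
width: 0.0447
gripper_force: 40.6
t 16.05 pos [ 0.5408 -0.0271  0.0985] ang 80.0 q [-0.07  0.39  1.83  0.    0.92 -1.47] shift [ 0.01 -0.05  0.04] turn 0.01
```

```bash
python3 -m handwheel '{"grip":[0.55,0.55,0.55,0.55,0.55,0.55,0.55,0.55,0.55,0.55,0.55,0.55],"xyz":[[0,0,0],[0,0,-0.1],[0,0,-0.2],[0,0,-0.4],[0,0,-0.5],[0,0,-0.6],[0,0,-0.6],[0,0,-0.6],[0,0,-0.5],[0,0,-0.3],[0,0,-0.2],[0,0,0]],"turn":[0,0,0,0,0,0,0,0,0,0,0,0]}'
python3 -m handwheel '{"grip":[0.55,0.55,0.55,0.55],"xyz":[[0,0,0],[0,0,0],[0,0,0],[0,0,0]],"turn":[0,0,0,0]}'
python3 - <<'E'
from h import *
w=cam('wrist','w7.png');c=cam('scene','s7.png')
for n in('wrist','scene'):print([(d['score'],d['extent']) for d in spot_in('blue_tablet',n)])
P=sense()['eef_pos'];T=[P[0],P[1],P[2]-.0625];print(T,'expect',proj(w,T),proj(c,T))
p=proj(c,T).astype(int)
cv2.imwrite('pics/f7.png',np.hstack([cv2.resize(w['pixels'][:,:,::-1],(400,300)),cv2.resize(c['pixels'][p[1]-75:p[1]+75,p[0]-100:p[0]+100,::-1],(400,300))]))
E
```

```text
t: 17.25
eef_pos: [0.5408, -0.0271, 0.2587]
ee_rot: [0.001, 0.087, 0.996, 0.0]
ft_force: [0.1, 0.7, -1.6]
width: 0.0443
gripper_force: 41.0
t: 17.65
eef_pos: [0.5403, -0.0271, 0.2575]
ee_rot: [-0.001, 0.087, 0.996, 0.0]
ft_force: [1.5, -0.0, -1.3]
width: 0.0445
gripper_force: 41.0
[(0.72, [286.0, 224.4, 364.2, 300.1])]
[(0.66, [303.8, 178.3, 325.4, 201.0])]
[np.float64(0.5404969205673752), np.float64(-0.027067569352778775), np.float64(0.19545563353271916)] expect [324.17290845 258.98842411] [312.26176871 189.32780886]
```

```bash
python3 -c "
from bench import ticket
print(ticket.finish_job())"
```

```text
the job is handed in; nothing more can be done
None
```

The job is handed in: the dial is back at its zero stop, and the tongs hold the blue tablet with its centre at about 0.195 m, roughly 16 cm above its start. The last check was the networks' detections in two cameras, because I had used all 10 picture views. The hand-in returned no verdict.

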